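# Seat a sample tube in its vee holder and clamp it

## Task

Take the long sample tube from the grey two-place rest and lay it in the two vees of the tube holder. Push it along the vees until its end presses firmly but gently on the rubber buffer of the end stop (about 10 N, never as much as 25 N) for a moment, and let go so that it stays touching the buffer. Then swing the strap over and press it down gently until its sprung pad holds the tube firmly, and leave it so; leave the short tube and the other things alone.

Things in the scene. Friction and masses are not known exactly. Their poses are not given: they have to be found in the camera images.
- tube: the long sample tube to be clamped: a metal cylinder 160 mm long, 28 mm in diameter, 0.15 to 0.26 kg, dark caps at both ends (alike), lying in one place of the rest, its axis 50 mm above the table. Origin at its middle on the axis; x along the axis. The rest carries it 35 mm either side of the rest's middle (supports 10 mm wide); between them 42 mm are free below the axis for the fingers.
- short: the short sample tube, 100 mm long, same 28 mm diameter, in the other place of the rest, 80 mm from the long one (axis to axis). Origin at its middle on its axis, x along its axis. To be left alone.
- rest: the grey plastic rest, 110 x 150 mm, fixed, with two parallel places for tubes along its x axis, at y = -40 mm and y = +40 mm. Origin at the centre of its underside.
- cradle: tube holder, fixed: dark rail 236 x 62 x 10 mm with two slippery white 90 degree vees (16 mm long, at x = -56 and +56 mm, upper edges at y = +-20 mm, z = 46 mm). Origin at its underside; x along the vees to the end stop, y to the strap's hinge fork (x 12 to 44, y 31 to 45 mm, 74 mm high). A seated tube lies at y = 0, z = 50 mm. Grip the tube at x about -20 mm, 40 mm are free below it.
- stop: end stop on the rail: upright aluminium plate with a round rubber buffer (22 mm diameter) on a set screw. Origin on the plate's face towards the vees, on the seated tube's axis, 88 to 96 mm from the cradle's origin; x points away from the vees. The buffer's face stands 10 to 18 mm before this origin, set anew each time: find it by feel. It gives 1 mm for each 6 N and returns slowly.
- strap (a joint): strap angle, rad: 0 closed (level across the tube), growing as it swings up and over to the open side; 2.85 to 3.05 at the start (lying open, almost level, pad side up). The hinge is stiff (0.45 N m, about 6 N at the bar): the strap stays where it is left. The pad touches a seated tube at about 0.08; at 0 it clamps well (pad force about 9 N); at -0.05 the pad force would be about 15 N.
- strap_hinge (a point): point on the strap's hinge axis in the middle of its width: at cradle x = 28 mm, y = 38 mm, 67 mm above the table; the axis runs along the cradle's x.
- strap_bar (a point): middle of the crossbar at the strap's free end, 76 mm from the hinge axis: 34 mm long, 12 mm diameter, along the cradle's x, with free flat ends to pinch from above. The strap is a steel strip 18 mm wide, 5 mm thick. Open, the bar is on the hinge side, 114 mm from the tube's axis, 70 to 90 mm above the table; closed, it is 38 mm past the axis on the other side, 67 mm up.
- pad: the sprung rubber pad (16 x 18 mm) on the strap's inner side, 38 mm from the hinge; its spring gives 1 mm for each 3 N, up to 9 mm. Origin at the centre of its pressing face, z from that face towards the strap. Pressing the bar with 9 to 13 N clamps well; a pad force of 25 N would break the tube's windows.
- dropper1: white plastic dropper bottle, 34 mm across, 88 mm high, standing; bystander, near the robot. Origin at the centre of its underside.
- dropper2: white plastic dropper bottle, 34 mm across, 88 mm high, standing; bystander, at the far side. Origin at the centre of its underside.

How it is judged (in metres and radians):
On the way, in this order (a step that is already met when the one before it is completed fails the run):
1. the long tube lies in the vees, the strap not yet on it, and is pressed against the buffer with 4 to 18 N (y of tube in the frame of cradle between -0.003 and 0.003 m and z of tube in the frame of cradle between 0.047 and 0.053 m and angle between the x axis of tube and the x axis of cradle, either way round below 0.06 rad and contact force between tube and stop between 4 and 18 N and contact force between tube and pad below 0.1 N), for 0.3 s.
2. the tube has been let go, still touching the buffer (contact force between tube and the fingers below 0.05 N and contact force between tube and stop above 0.05 N), for 0.1 s.
3. the strap's pad presses on the tube (contact force between tube and pad above 4 N), for 0.2 s.
At the end, for the whole second after the job is handed in: The long tube lies at rest in both vees (axis within 2.5 mm and 0.05 rad of the vees' axis) with its end touching the buffer, and the closed strap (below 0.06 rad) presses its pad on the tube with at least 3 N (y of tube in the frame of cradle between -0.0025 and 0.0025 m and z of tube in the frame of cradle between 0.0475 and 0.0525 m and angle between the x axis of tube and the x axis of cradle, either way round below 0.05 rad and contact force between tube and pad above 3 N and value of joint strap below 0.06 rad and linear speed of tube below 0.01 m/s and contact force between tube and stop above 0.05 N).
It fails at once if the tube is rammed into the end stop (25 N or more) (contact force between tube and stop above 25 N).
It fails at once if the pad is pressed on the tube with 25 N or more (contact force between tube and pad above 25 N).
It fails at once if the short tube is moved by more than 15 mm (distance of short from where it was at the start of the episode above 0.015 m).
It fails at once if a dropper bottle is moved by more than 20 mm (distance of any of dropper1, dropper2 from where it was at the start of the episode above 0.02 m).
It also fails if it takes over 72 s, if anything falls off the work surface, if the arm or the gripper's body presses on something with over 40 N, if the wrist force passes 120 N, or if a joint passes its speed limit or range.

## Robot

A 6-joint arm with a two-finger parallel gripper is mounted at the origin on the work surface. World frame = base frame: x ahead of the robot, y to its left, z up, the work surface at z = 0. Lengths are in mm, angles in rad, forces in N, time in s.
With the tool pointing down it reaches from about 325 to 900 mm from the base axis. Payload 6.1 kg.
Tool frame: the origin (TCP) lies between the finger pads; the fingertips stand ctrl.finger_overhang ahead of it and the grasp point (between the pads) is the TCP (ctrl.finger_overhang is the distance from the TCP to the fingertips, in mm); z points along the fingers, y is the direction in which the jaws open and shut (so a half turn about z gives the same grasp; the last joint's range is limited). The gripper opens to 87 mm and grips with 3 to 60 N. Pads are 19 mm wide; open, the fingers measure 117 mm over their backs; the gripper's body (75 mm by 190 mm) begins 51 mm behind the grasp point.
Start: joints at [1.003, 0.22, 1.526, -0, 1.395, -0.126], TCP at [267.227, 564.983, 241.538] pointing down, gripper open.
Joint ranges: [-2.98, 2.98], [-0.91, 2.08], [0.09, 2.57], [-1.24, 4.39], [0.2, 2.65], [-2.68, 2.68]. Speed limits (rad/s): [2.57, 2.57, 3.01, 3.14, 3.14, 3.14].

## Interface

Orientations are given as a unit quaternion [x, y, z, w].
In Python, from rig import ctrl, effector, status, capture gives the robot as it stands. Calls block until the motion is done:
- ctrl.move_pose(position, orientation): joint-space move of the TCP to a pose.
- ctrl.move_linear(position, frame=None, rate=150, max_force=None): straight line of the TCP; frame=None keeps the orientation; rate is the mean speed in mm/s. With max_force (N) it stops when the force on the tool has changed by that much, and returns True; else False.
- ctrl.set_joints(angles): joint-space move.
- effector.open_jaws() and effector.grab(): open the fingers fully, or close them until they stop; the grip force is fixed at half the most.
- ctrl.dwell(seconds).
- ctrl.solve_ik(position, orientation): joint angles nearest the present ones, or None.
- status.read_state(): the state.
- capture(name): name is "scene" or "top" or "wrist"; returns a dict with "pixels" (400x640x3 uint8, blue, green, red), "K" (3x3 intrinsics, pixels), "R" (3x3) and "t" (3): a world point X has camera coordinates R X + t. Camera axes: x right, y down, z forward; pixel columns grow to the right and rows downward; lengths in mm; the calibration is good to about 2 mm. A picture is of the moment at which its call begins. There is no depth.
A pose or a line that the arm cannot do raises ctrl.MotionError and nothing moves.
- ctrl.close_job(): hands the job in, once; it reports no verdict.
The state is a dict: "clock": time; "joint_pos": joint angles; "qd": joint speeds; "joint_torque": joint torques, N m; "position": TCP position; "orientation": TCP orientation; "contact_force": force on the tool from outside, world axes, zero at the start; "ft_torque": the same for the moment, N m; "opening": finger opening in mm.
Only numpy, scipy, OpenCV 4.12 (cv2) and the standard library are available. Lean on these libraries where they do the work, as an engineer would, in place of code of your own. Each camera call takes 0.05 s, during which the arm holds its last target. There are 200 camera calls.

## Working session

There is one attempt and no reset: what is moved stays moved. The work goes in short steps, each a Python script; the robot and the scene stay as the last script left them, time stands still between calls to the robot, and variables do not carry over. Pictures are saved under pics/ and viewed, about 8 in all and at most 12, crops included, and the job is handed in when it is done.

```bash
ls; mkdir -p pics
python3 - <<'E'
from rig import ctrl,effector,status,capture
import cv2,numpy as np
s=status.read_state();print(s['clock'],s['position'],s['orientation'],s['opening'],ctrl.finger_overhang)
for n in("scene","top"):
    c=capture(n);cv2.imwrite(f"pics/{n}0.png",c["pixels"]);np.savez(f"{n}0.npz",**c);print(n,c["K"].round(1).tolist(),c["R"].round(3).tolist(),c["t"])
E
```

```text
pics
0.0 [266.88741291 564.4900645  240.44565551] [ 2.19088494e-01  9.75704502e-01 -9.18233931e-04 -3.36434346e-04] 87.14543881537956 19.0
scene [[397.2, 0.0, 314.7], [0.0, 397.2, 198.5], [0.0, 0.0, 1.0]] [[-0.592, 0.806, 0.008], [0.633, 0.471, -0.614], [-0.499, -0.359, -0.789]] [ 351.12484948 -323.69927077 1014.73642975]
top [[408.8, 0.0, 312.8], [0.0, 408.8, 205.1], [0.0, 0.0, 1.0]] [[-0.009, -1.0, -0.008], [-0.994, 0.01, -0.112], [0.112, 0.007, -0.994]] [-11.73433939 605.64863151 833.86888592]
```

View pics/top0.png

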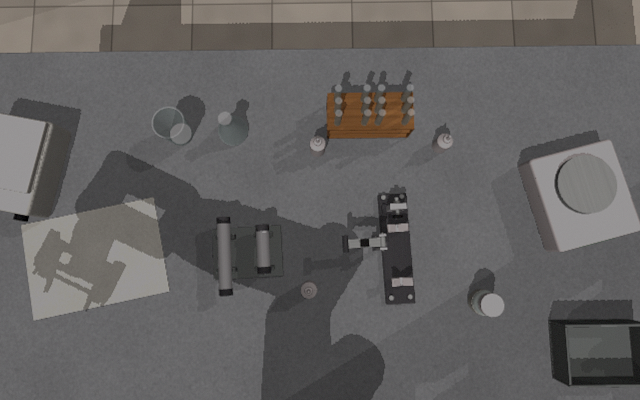

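View pics/scene0.png

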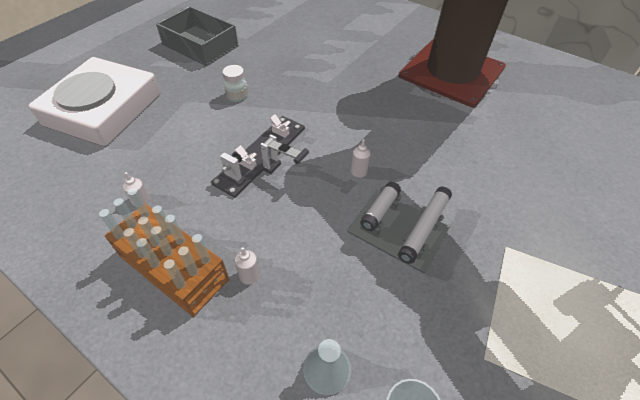

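The top view shows the long tube at about (223,218)–(226,294), the short tube at (263,246), and the rail from (391,192) to (402,303). The end stop is at its upper (+x) end, and the strap lies open to the left with its bar at about (348,242). The scene view agrees. Next are rough positions, then close wrist views.

```bash
cat > h.py <<'E'
from rig import ctrl,effector,status,capture
import cv2,numpy as np
from scipy.spatial.transform import Rotation as Rn
def ray(c,uv,z):
    d=np.linalg.inv(c["K"])@[uv[0],uv[1],1]; d=c["R"].T@d; o=-c["R"].T@c["t"]
    return o+d*(z-o[2])/d[2]
def proj(c,X):
    p=c["K"]@(c["R"]@np.asarray(X,float)+c["t"]); return p[:2]/p[2]
def down(a):  # tool down, jaw (tool y) direction at angle a in world
    y=np.array([np.cos(a),np.sin(a),0]);z=np.array([0,0,-1.]);return Rn.from_matrix(np.c_[np.cross(y,z),y,z]).as_quat()
def snap(n,name):
    c=capture(n);cv2.imwrite(f"pics/{name}.png",c["pixels"]);np.savez(f"{name}.npz",**c);return c
def st(): 
    s=status.read_state();return round(s['clock'],2),np.round(s['position'],1),np.round(s['contact_force'],1),round(s['opening'],1)
E
python3 - <<'E'
from h import *
c=dict(np.load("top0.npz"))
for n,uv,z in [("tubeA",(223,218),50),("tubeB",(226,294),50),("shortA",(262,226),50),("shortB",(264,271),50),("rail1",(379,194),10),("rail2",(405,190),10),("rail3",(415,302),10),("rail4",(387,304),10),("bar",(348,242),80),("d1",(309,290),88),("d2",(318,143),88),("d3",(445,140),88)]:
    print(n,ray(c,uv,z).round(1))
print(status.read_state()["position"])
E
```

```text
tubeA [578.6 169.4  50. ]
tubeB [423.3 160.9  50. ]
shortA [561.2  88.2  50. ]
shortB [469.   83.6  50. ]
rail1 [ 631.3 -162.2   10. ]
rail2 [ 639.5 -219.2   10. ]
rail3 [ 399.4 -232.2   10. ]
rail4 [ 395.7 -172.7   10. ]
bar [525.9 -87.1  80. ]
d1 [433.5  -9.   88. ]
d2 [725.9 -29.5  88. ]
d3 [ 729.2 -286.1   88. ]
[266.95057316 564.54618675 240.55336442]
```

Run:
```python
from h import *
a=np.pi/2+.055
ctrl.move_pose([490,165,240],down(a)); c=snap("wrist","w_rest"); print(st(), (-c["R"].T@c["t"]).round(0), c["R"].round(2).tolist())
ctrl.move_pose([500,-180,300],down(a)); c=snap("wrist","w_cr"); print(st(),(-c["R"].T@c["t"]).round(0))
```

```text
(1.82, array([489.9, 165.8, 240. ]), array([ 1.1, -0.4, -0.2]), 87.0) [410. 161. 383.] [[-0.05, 1.0, 0.0], [0.96, 0.05, 0.29], [0.29, 0.02, -0.96]]
(3.19, array([ 500.2, -178.7,  299.6]), array([ 0.2,  0.1, -0.3]), 87.0) [ 420. -183.  443.]
```

View pics/w_rest.png

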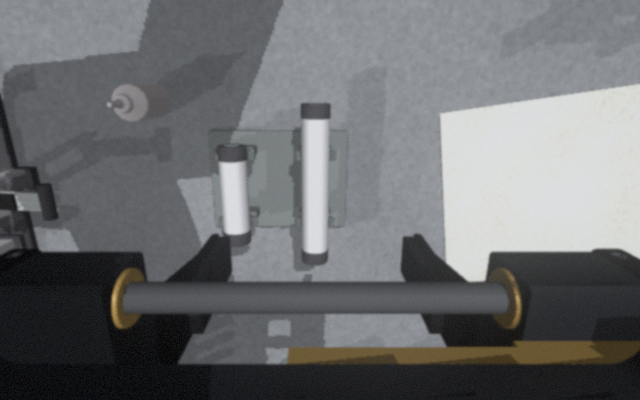

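View pics/w_cr.png

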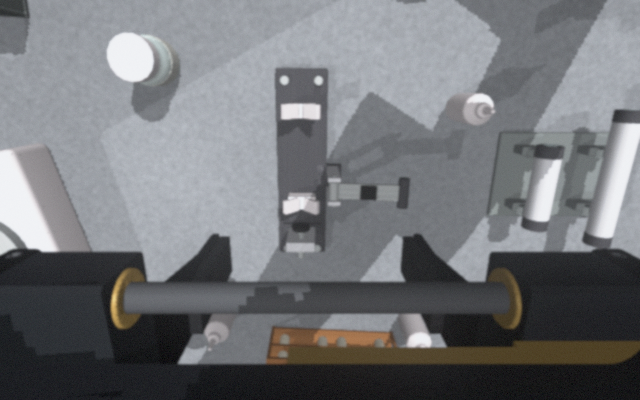

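The rest view shows the long tube at columns 301–331, rows 103–263, and the short tube at (234,195). The cradle view shows the rail at columns 276–326, rows 69–250, vees at (301,111) and (301,205), the bar at (404,193), and the stop at row 248. I'll refine these with masks.

Run:
```python
from h import *
def rect(c,box,f,z,n):
    x0,y0,x1,y1=box; g=c["pixels"][y0:y1,x0:x1].max(2) 
    m=f(g).astype(np.uint8); k,l,s,_=cv2.connectedComponentsWithStats(m); i=1+s[1:,4].argmax()
    p=np.argwhere(l==i)[:,::-1]+[x0,y0]
    r=cv2.minAreaRect(p.astype(np.float32)); b=cv2.boxPoints(r)
    W=np.array([ray(c,q,z)[:2] for q in b]); print(n,s[i,4],b.round(0).tolist(),"ctr",W.mean(0).round(1)); e=[W[1]-W[0],W[2]-W[1]]
    for v in e: print("   len %.1f ang %.3f"%(np.hypot(*v),np.arctan2(v[1],v[0])))
    return W
w=dict(np.load("w_rest.npz")); c=dict(np.load("w_cr.npz"))
rect(w,(296,90,340,275),lambda g:g>180,57,"tube white")
rect(w,(210,140,258,255),lambda g:g>180,57,"short white")
for n,q,z in [("end near",(316,103),50),("end far",(315,263),50),("rest",(209,130),5),("rest",(346,130),5),("rest",(346,227),5),("rest",(215,227),5)]: print(n,ray(w,q,z).round(1))
rect(c,(265,60,340,260),lambda g:g<100,10,"rail")
rect(c,(270,97,335,125),lambda g:g>190,44,"vee-")
rect(c,(270,188,325,222),lambda g:g>190,44,"vee+")
rect(c,(394,170,415,215),lambda g:g<75,80,"bar")
for n,q in [("rail",(276,69)),("rail",(326,69)),("rail",(279,250)),("rail",(325,250))]: print(n,ray(c,q,10).round(1))
for b in[(270,60,430,260)]:
    im=c["pixels"][60:260,260:430]; cv2.imwrite("pics/cr_zoom.png",cv2.resize(im,None,fx=3,fy=3,interpolation=cv2.INTER_CUBIC))
```

```text
tube white 2790 [[305.0, 120.0], [326.0, 120.0], [326.0, 252.0], [305.0, 252.0]] ctr [503.2 166.2]
   len 19.2 ang 1.625
   len 132.8 ang 0.063
short white 1468 [[220.0, 163.0], [241.0, 162.0], [246.0, 233.0], [225.0, 234.0]] ctr [516.9  86.3]
   len 20.2 ang 1.692
   len 72.7 ang 0.058
end near [422.1 162.3  50. ]
end far [585.7 170.2  50. ]
rest [457.9  49.6   5. ]
rest [449.9 196.    5. ]
rest [561.1 204.8   5. ]
rest [569.4  52.7   5. ]
rail 1771 [[271.0, 248.0], [290.0, 151.0], [342.0, 161.0], [323.0, 258.0]] ctr [ 567.5 -187.5]
   len 135.8 ang 2.985
   len 65.4 ang 1.432
vee- 543 [[282.0, 104.0], [319.0, 104.0], [319.0, 118.0], [282.0, 118.0]] ctr [ 444.2 -198.7]
   len 40.9 ang 1.626
   len 15.1 ang 0.058
vee+ 327 [[284.0, 213.0], [284.0, 196.0], [309.0, 196.0], [309.0, 213.0]] ctr [ 553.8 -198.9]
   len 21.5 ang -3.113
   len 29.8 ang 1.626
bar 241 [[398.0, 207.0], [399.0, 178.0], [408.0, 178.0], [407.0, 207.0]] ctr [521.9 -82.9]
   len 33.0 ang -3.068
   len 9.8 ang 1.572
rail [ 400.1 -230.6   10. ]
rail [ 396.9 -172.4   10. ]
rail [ 631.5 -221.5   10. ]
rail [ 628.1 -159.1   10. ]
```

View pics/cr_zoom.png

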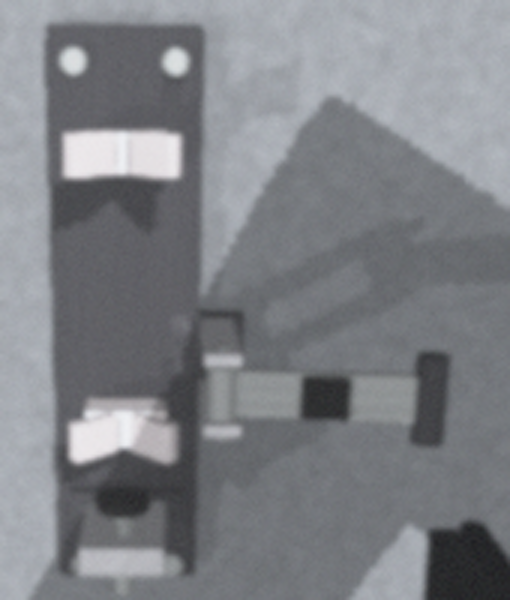

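Run:
```python
from h import *
w=dict(np.load("w_rest.npz")); c=dict(np.load("w_cr.npz"))
Z=lambda x,y:(260+x/3-.33,60+y/3-.33)
V1=ray(c,Z(122,154),46);V2=ray(c,Z(124,443),46);g1=ray(c,Z(122,154),26);g2=ray(c,Z(126,435),26)
print("vees",V1.round(1),V2.round(1),np.hypot(*(V2-V1)[:2]),np.arctan2(*(V2-V1)[1::-1]),"groove",g1.round(1),g2.round(1))
print("screws",ray(c,Z(73,61),11).round(1),ray(c,Z(176,61),11).round(1))
print("hinge",ray(c,Z(222,397),72).round(1),"bar",[ray(c,Z(431,399),z).round(1) for z in(74,82,89)])
print("buffer face",ray(c,Z(122,488),61).round(1),"plate top face",ray(c,Z(122,549),75).round(1))
print("supports",[ray(c,q,30).round(1) for q in((592,149),(578,203))])
t=dict(np.load("top0.npz"))
print("top: vees",ray(t,(402,281),46).round(1),ray(t,(398,228),46).round(1),"bar",ray(t,(346,242.5),80).round(1))
```

```text
vees [ 444.1 -198.8   46. ] [ 556.4 -193.3   46. ] 112.43873136461843 0.04919852440087061 groove [ 445.3 -199.6   26. ] [ 559.6 -193.1   26. ]
screws [ 411.8 -220.8   11. ] [ 409.6 -180.6   11. ]
hinge [ 527.6 -157.3   72. ] bar [array([523.6, -80.9,  74. ]), array([521.3, -83.1,  82. ]), array([519.4, -85. ,  89. ])]
buffer face [ 569.8 -192.9   61. ] plate top face [ 589.2 -191.5   75. ]
supports [array([469.9, 148.1,  30. ]), array([537.3, 149.9,  30. ])]
top: vees [ 446.1 -198.7   46. ] [ 554.7 -194.    46. ] bar [525.  -83.1  80. ]
```

The vee spacing measures 112.4 mm (nominal 112), and the hinge, bar and stop fit a cradle origin at (500.3, -196) with yaw 0.053. Grasping now.

```bash
cat >> h.py <<'E'
A=.053; O=np.array([500.3,-196.])
def cw(x,y,z): return [O[0]+x*np.cos(A)-y*np.sin(A),O[1]+x*np.sin(A)+y*np.cos(A),z]
E
python3 - <<'E'
from h import *
q=down(np.pi/2+.058)
ctrl.move_pose([495,165.7,130],q)
hit=ctrl.move_linear([495,165.7,50],rate=80,max_force=12); print(hit,st())
if not hit:
    effector.grab(); print(st())
    ctrl.move_linear([495,165.7,150],rate=120); print(st())
    ctrl.move_pose(cw(-28,0,170),down(np.pi/2+A)); print(st())
    snap("wrist","w_hold"); snap("top","t_hold")
E
```

```text
False (5.78, array([495.6, 165.8,  50.6]), array([ 0.2, -0.2, -0.3]), 86.9)
(6.78, array([495. , 165.1,  50. ]), array([ 0. , -5. ,  0.4]), 27.1)
(7.77, array([494.3, 165.7, 149. ]), array([ 0.6,  0.1, -1.9]), 26.8)
(9.13, array([ 472.5, -196.6,  169.7]), array([ 0.1, -0.6, -2.2]), 27.6)
```

View pics/w_hold.png

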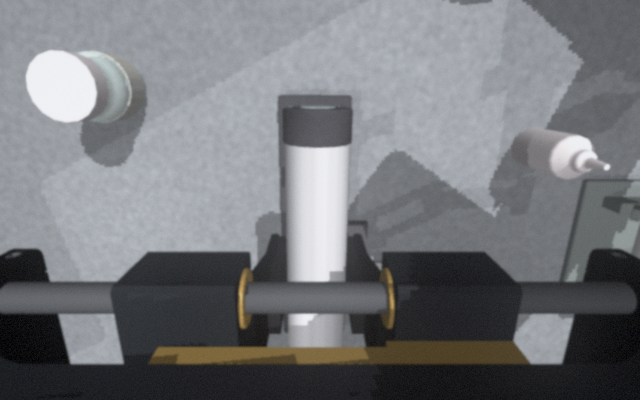

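The tube is held straight, with its near end at about (318,108). I'll check the end position, then lower.

Run:
```python
from h import *
c=dict(np.load("w_hold.npz")); e=ray(c,(318,107),183); d=np.r_[e[:2]-O]; print("near end, cradle x:",d@[np.cos(A),np.sin(A)],"y",d@[-np.sin(A),np.cos(A)])
ctrl.move_linear(cw(-28,0,75),rate=120)
print(ctrl.move_linear(cw(-28,0,50),rate=25,max_force=7),st())
s=status.read_state()
effector.open_jaws(); ctrl.dwell(.3); print(st())
ctrl.move_linear(cw(-28,0,150),rate=150); ctrl.move_pose(cw(-40,0,280),down(np.pi/2+A)); snap("wrist","w_laid"); print(st())
```

```text
near end, cradle x: -101.66099822044528 y 1.8848884260540202
False (11.32, array([ 472.6, -197.7,   50.3]), array([ 0.4, -1. , -0.3]), 27.3)
(12.81, array([ 472.3, -197.5,   50. ]), array([0.2, 0.2, 0.4]), 86.9)
(14.26, array([ 459.7, -197.7,  278.2]), array([ 0.3,  0.9, -0.1]), 86.9)
```

View pics/w_laid.png

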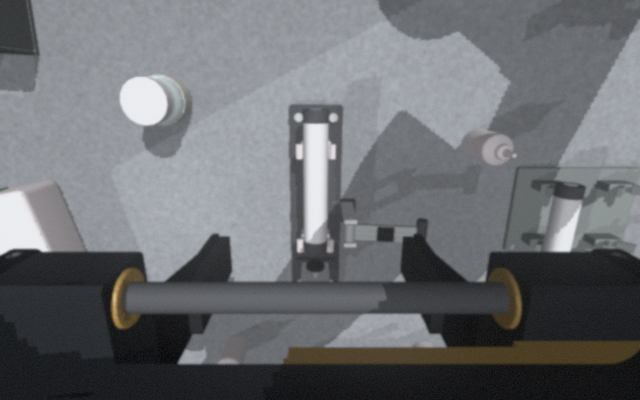

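The tube lies in both vees with its far end about 10 mm short of the buffer. Next I'll push it from behind with closed fingers.

Run:
```python
from h import *
ux=np.array([np.cos(A),np.sin(A),0])
def F(n=8):
    v=[]
    for _ in range(n): v.append(np.array(status.read_state()["contact_force"])); ctrl.dwell(.01)
    return np.mean(v,0)
effector.grab()
ctrl.move_pose(cw(-130,0,150),down(np.pi/2+A)); ctrl.move_linear(cw(-130,0,50),rate=120)
f0=F(); print(st(),f0.round(2))
hit=ctrl.move_linear(cw(-92,0,50),rate=9,max_force=4); print(hit,st(),((F()-f0)@ux).round(2))
p=np.array(status.read_state()["position"])[:2]-O; x=p@ux[:2]; print("x",x)
if hit:
    for i in range(20):
        f=-(F()-f0)@ux; print(round(x,2),round(f,2))
        if f>8.5: break
        x+=.25; ctrl.move_linear(cw(x,0,50),rate=5)
    ctrl.dwell(.5); print("hold",(F()-f0).round(2),st())
```

```text
(17.51, array([ 371.3, -203.4,   50.9]), array([ 0.3, -0.9, -0.6]), 0.6) [-0.03 -0.14  0.4 ]
True (21.08, array([ 405.9, -200.7,   49.5]), array([ 0.3,  0.2, -0. ]), -0.1) 0.09
x -94.75870218994437
-94.76 -0.22
-94.51 -0.0
-94.26 1.07
-94.01 2.61
-93.76 3.74
-93.51 4.87
-93.26 5.4
-93.01 6.15
-92.76 6.97
-92.51 7.58
-92.26 8.0
-92.01 8.75
hold [-8.44 -1.79  3.6 ] (25.38, array([ 407.2, -200.8,   49.7]), array([-9. , -1.7,  3.8]), 0.7)
```

Run:
```python
from h import *
x=-92.01
for i in range(14):
    x-=.3; ctrl.move_linear(cw(x,0,50),rate=3); ctrl.dwell(.1)
    f=np.mean([status.read_state()["contact_force"][0] for _ in range(1)]); print(round(x,2),round(f,2))
    if f>-1.2: break
ctrl.move_linear(cw(x-15,0,50),rate=60); print(st())
ctrl.move_linear(cw(x-15,0,150),rate=150); effector.open_jaws()
ctrl.move_pose(cw(-40,0,280),down(np.pi/2+A)); snap("wrist","w_pushed"); print(st())
c=dict(np.load("w_pushed.npz"));im=c["pixels"][95:290,270:440]; cv2.imwrite("pics/pz.png",cv2.resize(im,None,fx=3,fy=3,interpolation=cv2.INTER_CUBIC))
```

```text
-92.31 -7.08
-92.61 -5.41
-92.91 -5.62
-93.21 -5.36
-93.51 -4.92
-93.81 -4.4
-94.11 -2.14
-94.41 -1.68
-94.71 -1.26
-95.01 0.37
(29.28, array([ 390. , -201.8,   50. ]), array([ 0.2,  0.7, -0.6]), 0.4)
(32.31, array([ 459.6, -197.7,  278.7]), array([ 0.3, -0. , -0.2]), 86.8)
```

View pics/pz.png

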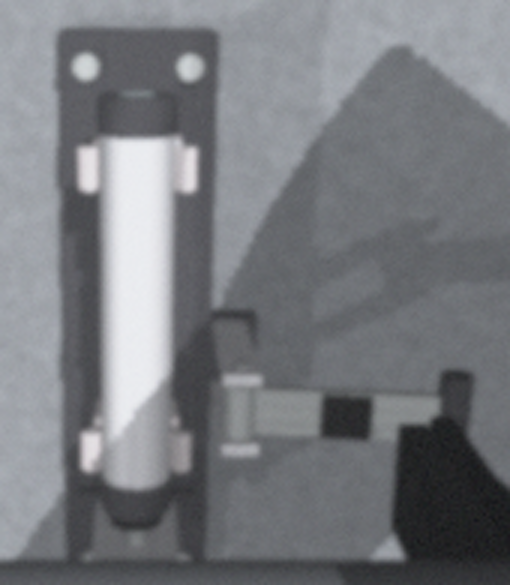

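The tube lies straight in both vees with its dark cap on the buffer. Now the strap. I'll check the bar height in the scene view, then pinch it and swing it over.

```bash
cat >> h.py <<'E'
def bar(th,r=76): return cw(27.5,38-0+r*-np.cos(th),67+r*np.sin(th))
E
python3 - <<'E'
from h import *
s=dict(np.load("scene0.npz")); g=s["pixels"].max(2)
m=(g[140:172,285:318]<70).astype(np.uint8);k,l,stt,ce=cv2.connectedComponentsWithStats(m)
print([(stt[i,4],(ce[i]+[285,140]).round(1)) for i in range(1,k) if stt[i,4]>12])
for th in(2.85,2.95,3.05): print(th,np.round(bar(th),1),proj(s,bar(th)).round(1))
j=np.array(status.read_state()["joint_pos"])
for a in(A,A+np.pi):
    q=ctrl.solve_ik(bar(2.95),down(a)); print(a,None if q is None else np.round(q,2))
    q=ctrl.solve_ik(bar(0),down(a)); print(a,None if q is None else np.round(q,2))
print(j.round(2))
E
```

```text
[(np.int32(35), array([287.3, 145.7])), (np.int32(32), array([300.1, 158.7]))]
2.85 [521.9 -83.9  88.8] [300.9 149.8]
2.95 [521.8 -82.1  81.5] [301.8 153.1]
3.05 [521.7 -81.   74. ] [302.4 156.2]
0.053 [-0.31  0.17  1.91 -0.    1.06 -0.36]
0.053 [-0.55  0.3   1.78 -0.    1.06 -0.6 ]
3.194592653589793 None
3.194592653589793 [-0.55  0.3   1.78 -0.    1.06  2.54]
[-0.56 -0.1   1.8  -0.    1.45 -2.19]
```

Run:
```python
from h import *
th=2.98; q=down(A); b=bar(th)
ctrl.move_pose([b[0],b[1],150],q)
hit=ctrl.move_linear(b,rate=80,max_force=10); print(hit,st())
if not hit:
    effector.grab(); print("grip",st())
    t0=st()[0]
    for t in np.linspace(th,.3,19)[1:]:
        ctrl.move_linear(bar(t),rate=90); f=np.array(status.read_state()["contact_force"])
        if np.linalg.norm(f)>35: print("abort",t,f);break
    print(round(t,2),st(),st()[0]-t0); c=snap("top","t_strap"); s=snap("scene","s_strap")
    cv2.imwrite("pics/sz.png",cv2.resize(s["pixels"][70:220,190:340],None,fx=4,fy=4,interpolation=cv2.INTER_CUBIC))
```

```text
False (34.95, array([522.3, -81.8,  79.8]), array([0.1, 0.7, 0.3]), 87.2)
grip (35.88, array([522.9, -81.6,  79.5]), array([ 5.2,  0.6, -3.9]), 33.5)
0.3 (40.83, array([ 530.8, -237.1,   92.7]), array([ -2.6, -22.5,   6.6]), 31.3) 4.949999999999996
```

View pics/sz.png

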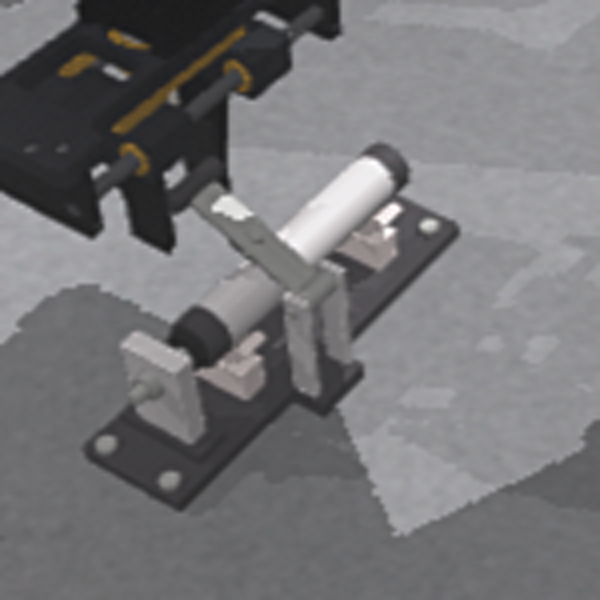

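The strap is over at about 0.3 rad, with the tube undisturbed on the buffer. The 22 N side pull means the pinch is off-centre. I'll relieve it, let go, and press the bar from above with closed fingers.

Run:
```python
from h import *
ctrl.dwell(.2); print(st())
for _ in range(3):
    p=status.read_state(); f=p["contact_force"]
    if abs(f[1])<6: break
    ctrl.move_linear(list(p["position"]),rate=30); print(st())
effector.open_jaws(); ctrl.dwell(.1); print(st())
p=status.read_state()["position"]; ctrl.move_linear([p[0],p[1],160],rate=150); 
c=snap("wrist","w_s"); s=snap("scene","s2")
a=c["pixels"][:300,150:490]; b=cv2.resize(s["pixels"][90:215,200:325],(450,450),interpolation=cv2.INTER_CUBIC)
o=np.zeros((450,790,3),np.uint8);o[:300,:340]=a;o[:,340:]=b;cv2.imwrite("pics/two.png",o); print(st())
```

```text
(41.12, array([ 530.8, -237.1,   92.7]), array([ -2.7, -22.4,   6.3]), 31.2)
(41.57, array([ 530.7, -237.5,   92.7]), array([ 0.1, -3.6,  2. ]), 30.8)
(42.8, array([ 530.8, -237.1,   92.7]), array([-0.3,  0.6,  0.6]), 87.2)
(43.5, array([ 529.9, -236.6,  158.4]), array([-0.7,  1. , -0.1]), 87.1)
```

View pics/two.png

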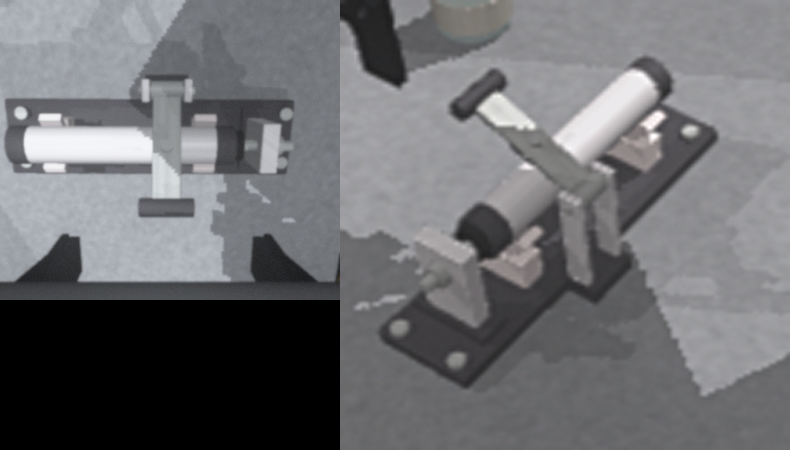

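The strap stands at about 0.3 rad, free, with its bar at wrist pixel (316,207). The tube is on the buffer. Pressing now.

Run:
```python
from h import *
c=dict(np.load("w_s.npz"))
for z in(85,92,99):
    d=ray(c,(316,206.5),z)[:2]-O; print(z,"cradle",(d@[np.cos(A),np.sin(A)]).round(1),(d@[-np.sin(A),np.cos(A)]).round(1))
effector.grab(); y=-36; X=28
def F():
    v=[]
    for _ in range(5): v.append(np.array(status.read_state()["contact_force"])); ctrl.dwell(.01)
    return np.mean(v,0)
ctrl.move_linear(cw(X,y,135),rate=120); f0=F()
hit=ctrl.move_linear(cw(X,y,102),rate=25,max_force=4); f=F()-f0; print(hit,st(),f.round(1))
z=status.read_state()["position"][2]
while z>90.5:
    z-=1 if z>98 else .6
    ctrl.move_linear(cw(X,y,z),rate=12); f=F()-f0; p=status.read_state()["position"]; print(round(z,1),p.round(1) if hasattr(p,'round') else p,f.round(1))
    if f[2]>10.5 or np.linalg.norm(f)>16: break
print(st())
```

```text
85 cradle 28.3 -35.7
92 cradle 28.3 -33.3
99 cradle 28.3 -31.0
True (46.12, array([ 530.2, -230.9,  123.7]), array([ 1.2, -1.4,  1.5]), 0.5) [ 0.9 -1.   1.3]
122.7 [ 530.3 -231.   123.2] [-1.  -2.6  4.9]
121.7 [ 530.3 -231.3  122.4] [-1.2 -3.3  6.1]
120.7 [ 530.4 -231.7  121.6] [-2.  -3.8  6.5]
119.7 [ 530.4 -232.   120.8] [-2.6 -5.5  6.8]
118.7 [ 530.6 -232.2  120. ] [-1.5 -5.8  7.4]
117.7 [ 530.7 -232.3  119. ] [-1.4 -6.   7.3]
116.7 [ 530.8 -232.4  118.1] [-1.7 -6.3  7.2]
115.7 [ 531.  -232.4  117.2] [-1.1 -6.7  7.4]
114.7 [ 531.1 -232.5  116.3] [-1.1 -6.1  7.1]
113.7 [ 531.2 -232.5  115.3] [-0.7 -6.6  7.3]
112.7 [ 531.3 -232.5  114.4] [-0.1 -5.9  7. ]
111.7 [ 531.4 -232.5  113.4] [-0.2 -5.7  7. ]
110.7 [ 531.4 -232.4  112.4] [ 0.4 -6.3  6.2]
109.7 [ 531.5 -232.4  111.3] [ 0.8 -6.1  6.5]
108.7 [ 531.5 -232.3  110.3] [ 0.7 -5.8  6.7]
107.7 [ 531.5 -232.3  109.3] [ 1.2 -5.5  6.6]
106.7 [ 531.5 -232.2  108.3] [ 0.8 -5.6  6.6]
105.7 [ 531.5 -232.2  107.2] [ 0.9 -5.7  6.1]
104.7 [ 531.5 -232.2  106.2] [ 1.2 -5.3  6.2]
103.7 [ 531.5 -232.1  105.1] [ 1.1 -5.8  5.9]
102.7 [ 531.5 -232.1  
[... 162 characters left out ...]
8.7 [ 531.4 -231.9  100. ] [ 0.9 -5.1  5.3]
97.7 [ 531.4 -231.9   98.9] [ 1.2 -4.3  5.4]
97.1 [ 531.4 -231.9   98.4] [ 0.9 -5.   4.6]
96.5 [ 531.4 -232.    97.8] [ 0.8 -4.9  5.6]
95.9 [ 531.4 -232.1   97.3] [ 0.6 -5.3  5.7]
95.3 [ 531.4 -232.1   96.7] [ 0.5 -5.2  6.4]
94.7 [ 531.4 -232.2   96.2] [ 0.4 -5.4  6.5]
94.1 [ 531.4 -232.3   95.7] [ 0.1 -5.2  6.9]
93.5 [ 531.5 -232.3   95.1] [ 0.3 -5.4  7.1]
92.9 [ 531.5 -232.4   94.7] [-0.1 -6.   7.6]
92.3 [ 531.5 -232.4   94.1] [-0.4 -5.6  7.9]
91.7 [ 531.5 -232.4   93.6] [-0.4 -5.6  8. ]
91.1 [ 531.5 -232.5   93. ] [-0.6 -5.3  8.6]
90.5 [ 531.5 -232.6   92.5] [-0.9 -5.8  8.8]
(57.2, array([ 531.5, -232.6,   92.5]), array([-0.7, -4.8,  9.3]), 0.5)
```

Run:
```python
from h import *
for z in(89.8,89.1): ctrl.move_linear(cw(28,-36,z),rate=10)
ctrl.dwell(.3); print(st())
ctrl.move_linear(cw(28,-36,100),rate=40); ctrl.move_linear(cw(28,-45,190),rate=150); print(st())
c=snap("wrist","w_f"); s=snap("scene","s3")
b=cv2.resize(s["pixels"][90:215,200:325],(450,450),interpolation=cv2.INTER_CUBIC)
o=np.zeros((450,790,3),np.uint8);o[:300,:340]=c["pixels"][:300,150:490];o[:,340:]=b;cv2.imwrite("pics/fin.png",o); print(st())
```

```text
(58.0, array([ 531.5, -232.7,   91.2]), array([-1.8, -5.4, 10. ]), 0.3)
(59.17, array([ 530.1, -239. ,  188.9]), array([-0.6, -0.4, -0.2]), 0.6)
(59.27, array([ 529.7, -238.8,  188.2]), array([-0.2,  0.9, -0.3]), 0.6)
```

View pics/fin.png

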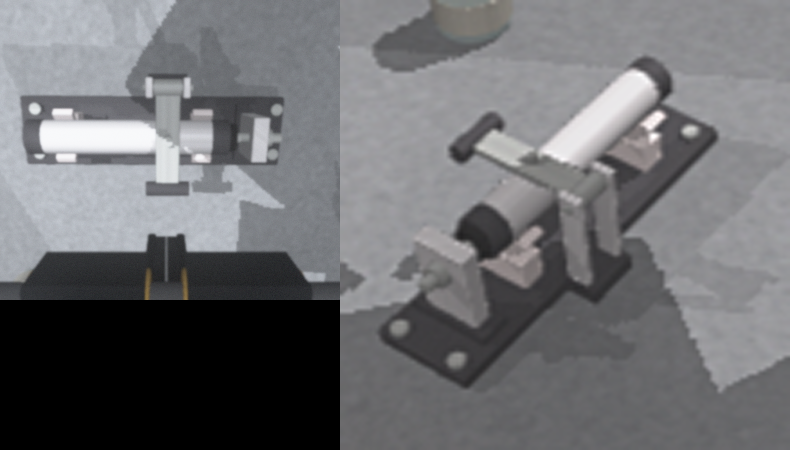

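The strap is level across the tube. The tube sits in both vees with its cap on the buffer, and the gripper is clear. Handing in.

```bash
python3 -c "
from h import *
ctrl.close_job();print(st())"
```

```text
the job is handed in; nothing more can be done
the job is handed in; nothing more can be done
```

I laid the long tube in the vees, pushed it onto the buffer, closed the strap on it and handed the job in at about 59 s of the 72 s allowed. No verdict is reported.

- **Pressing on the buffer:** I pushed the tube from behind with closed fingers to about 8.5–9 N, held it for over 0.5 s, then backed off slowly and let go. I judged from pictures alone that it stayed touching. They show no gap at the buffer, but I did not measure the remaining contact force.
- **Strap:** The pad met the tube at about 0.08 rad. I pressed the bar to 10 N, at an angle of about 0 or just below, and the strap stayed level after I let go. The pad force should be about 9–10 N. That is worked out from the angle, not measured.
- **What disagreed:** Swinging the strap over ended with an unexpected 22 N sideways pull in the pinch, probably from a misjudged bar position. I relieved it, opened the fingers and did the final press from above. The wrist camera put the tube about 2 mm off in y while it was held, but it settled straight in both vees.
- **Short tube and bottles:** I never went near enough to touch them on purpose and felt no unexpected contact, but I did not re-measure their positions at the end.

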